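# Seat the steel disc in the candle tray and stand the candle cup on it

### The arm

A 6-joint arm with a two-finger parallel gripper is mounted at the origin on a cart in front of the work surface, level with it; the furniture and walls round the work are solid. World frame = base frame: x ahead of the robot, y to its left, z up, the work surface at z = 0. Lengths are in m, angles in degrees, forces in N, time in s.
With the tool pointing down it reaches from about 0.4 to 0.825 m from the base axis. Payload 7 kg.
Tool frame: the origin (TCP) lies midway between the tips of the shut fingers; the grasp point (between the pads) lies 19 mm behind it (ctrl.hold_point_z is the distance from the TCP to the grasp point, in m); z points along the fingers, y is the line along which they close (so a half turn about z gives the same grasp; the last joint's range is limited). The gripper opens to 88 mm and grips with 3 to 60 N. Pads are 19 mm wide; open, the fingers measure 130 mm over their backs; the gripper's body (78 mm by 193 mm) begins 47 mm behind the grasp point.
Start: joints at [93.512, 20.546, 0.682, 0, -70.136, -16.507], TCP at [0.152, 0.658, 0.227] pointing down, gripper open.
Joint ranges: [-176.03, 176.03], [-82.01, 121.73], [-58.28, 71.71], [-173.87, 95.51], [-174.79, -0.11], [-173.66, 173.66]. Speed limits (degrees/s): [136.94, 136.94, 172.46, 180, 180, 180].

### API

Orientations are given as [roll, pitch, yaw] about the fixed x, y, z axes, in that order (R = Rz(yaw) Ry(pitch) Rx(roll)).
In Python, from plant import ctrl gives the robot as it stands.
- The arm moves only by the tool apply_moves, never from a script. Its argument "deltas" is a list of rows, each an object with "fingers": the finger opening in mm, from 0 to 87.6; "delta_pos": the shift along the tool's x, y, z in mm, a list of three; "angular": the turn, a rotation vector about the tool's x, y, z in degrees, a list of three. A call has 1 to 10 rows; each row is the pose to reach, as a shift and turn from the pose commanded when the call began, along the tool's axes at that moment; what a row does not reach only later rows make up. A row lasts 1/10 s, in which the tool goes at most 50 mm and 8.59 degrees, less where a joint would pass 70% of its speed; a pose out of reach is approached as far as the arm can. A call with a gripper value outside its range is refused whole. The fingers move at their own pace and stop on an object; the grip force is fixed at half the most. Time passes only in rows, so rows that repeat a pose let the fingers close. It gives the time, the measured TCP pose, the force, the opening and the grip force at its end, in the units of the state.
- ctrl.get_obs(): the state, without advancing time (a new reading comes with each control period).
- ctrl.snapshot(name): name is "scene" or "top"; returns the picture (400x640x3 uint8, red, green, blue); there is no depth.
- ctrl.camera_params(name): a dict with "fx", "fy", "cx", "cy" (pixels), "cam_to_world" (4x4, takes a point from camera to world coordinates). Camera axes: x right, y up, looking along -z (the intrinsics and any distortion apply to the point x, -y, -z); pixel columns grow to the right and rows downward; lengths in m; the calibration is good to about 2 mm. A picture is of the moment at which its call begins. camera_params takes no time and is no camera call.
- ctrl.close_job(): hands the job in; it is judged then, once.
The state is a dict: "clock": time; "joint_pos": joint angles; "qvel": joint speeds; "tau": joint torques, N m; "tool_pos": TCP position; "orientation": TCP orientation; "force": force on the tool from outside, world axes, zero at the start; "moment": the same for the moment, N m; "opening": finger opening in m; "gripper_force": force on a finger pad.
Only numpy, scipy, OpenCV 4.12 (cv2) and the standard library are available. Lean on these libraries where they do the work, as an engineer would, in place of code of your own. Each camera call takes 0.05 s, during which the arm holds its last target. There are 200 camera calls.

### The job

Lay the candle tray ready: with light pressure, slide the steel disc across the dark slate plate, never lifting it off the plate, and feel for the round recess until the disc drops in and lies flush. Then stand the copper candle cup upright on the middle of the disc, gently. Do not bear down hard on the disc, and leave the other things where they are.

Things in the scene. Friction and masses are not known exactly. Their poses are not given: they have to be found in the camera images.
- recess_nominal (a point): Point on the tray's centre line, 20 mm above the worktop (height of the slate's upper face), where the round recess is meant to be. NOT exact: the slate lies in the tray with play, so the true centre is up to 11 mm off in the tray's x and up to 9 mm in its y. Recess: 94 mm wide, 6 mm deep, flat floor, upright walls. Axes: the tray's.
- tray: Shallow wooden tray, fixed, 158 mm (x) by 288 mm (y), rim 14 mm high; holds a dark slate plate, 124 x 254 mm, immovable, upper face 20 mm above the worktop, above the rim, turned up to 0.03 rad in the tray. Origin: centre of the underside, z up. The recess is in its -y half (robot's right), the disc starts on its +y half.
- disc_centre (a point): Centre (half-way up) of the loose steel disc, 90 mm wide, 6 mm thick, 0.1 to 0.25 kg, too wide to grip; z = its axis. On the slate: centre 23 mm, top 26 mm above the worktop; flush in the recess: centre 17 mm, top 20 mm. A fingertip pressing its top with some 5 N drags it along; force rises steeply with depth. Within about 15 mm of the recess centre an edge tips in.
- cup_centre (a point): Centre (half-way up) of the loose copper candle cup, round, 52 mm wide, 52 mm high, pale inside, about 0.16 kg; stands upright on the worktop in front of the hob, to the right of the tray. z along its axis.
- timer: Red and white egg timer, 61 mm wide, 64 mm high, origin at the centre of its underside; leave alone.
- tealight: Small tea light in a metal shell, 38 mm wide, 15 mm high, origin at the centre of its underside; leave alone.
- mug: White mug, 83 mm wide without its handle, 94 mm high, origin at the centre of its underside; leave alone.
- spoon: Teaspoon, 132 mm long, lying on the worktop, origin at the middle of its underside; leave alone.
There are look-alikes about, which are no part of the job. Of the things that look like the part that bears disc_centre, the smaller one is meant.

How it is judged (in metres and radians):
On the way:
1. the disc has dropped into the recess and lies flush, the cup not yet on it (height (world z) of disc_centre between 0.0145 and 0.0192 m and angle between disc_centre's own z axis and vertical below 0.03 rad and horizontal distance between disc_centre and recess_nominal below 0.025 m and horizontal distance between cup_centre and disc_centre above 0.08 m), for 0.2 s.
At the end, for the whole second after the job is handed in: The disc lies flush in the recess (its centre 14.5 to 19.2 mm above the worktop, tilted less than 0.03 rad); the candle cup stands upright (within 0.06 rad) on it, its axis within 16 mm of the disc's centre; both at rest and released (height (world z) of disc_centre between 0.0145 and 0.0192 m and angle between disc_centre's own z axis and vertical below 0.03 rad and horizontal distance between disc_centre and recess_nominal below 0.025 m and horizontal distance between cup_centre and disc_centre below 0.016 m and angle between cup_centre's own z axis and vertical below 0.06 rad and height (world z) of cup_centre between 0.043 and 0.05 m and linear speed of each of cup, disc below 0.01 m/s); the robot touches nothing.
It fails at once if the disc is pressed or shoved by the fingers with more than 24 N (contact force between the fingers and disc above 24 N).
It fails at once if the disc is lifted off the plate (centre over 34 mm above the worktop) (height (world z) of disc_centre above 0.034 m).
It fails at once if the cup is banged or pressed on the disc with more than 24 N (contact force between cup and disc above 24 N).
It fails at once if the cup is tipped over (angle between cup_centre's own z axis and vertical above 0.7 rad).
It fails at once if a bystander is moved by more than 20 mm (distance of any of timer, mug, tealight, spoon from where it was at the start of the episode above 0.02 m).
It also fails if it takes over 72 s, if anything falls off the work surface, if the arm or the gripper's body presses on something with over 40 N, if the wrist force passes 120 N, or if a joint passes its speed limit or range.

## Working session

There is one attempt and no reset: what is moved stays moved. The work goes in short steps, Python scripts to look and compute and a tool call to move; the robot and the scene stay as the last step left them, time stands still between calls to the robot, and variables do not carry over. Pictures are saved under pics/ and viewed, at most 10 in all, crops included, and the job is handed in when it is done.

Besides the shell and the picture viewer there is one more tool, called after ">>>" in YAML: its name, and indented under it one key for each argument. apply_moves: Moves the arm, as the interface text tells. Its arguments: {"type":"object","properties":{"deltas":{"type":"array"}},"required":["deltas"]}

```bash
mkdir -p pics; cat > h.py <<'E'
import numpy as np, cv2
from plant import ctrl
from scipy.spatial.transform import Rotation as R
def snap(n,f):
    im=ctrl.snapshot(n); cv2.imwrite('pics/'+f,im[:,:,::-1]); return im
def proj(n,P):
    c=ctrl.camera_params(n); T=np.linalg.inv(c['cam_to_world']); p=T[:3,:3]@np.array(P,float)+T[:3,3]
    return c['cx']+c['fx']*p[0]/-p[2], c['cy']+c['fy']*-p[1]/-p[2]
def back(n,u,v,z):
    c=ctrl.camera_params(n); M=np.array(c['cam_to_world'])
    d=M[:3,:3]@np.array([(u-c['cx'])/c['fx'],-(v-c['cy'])/c['fy'],-1]); o=M[:3,3]
    return o+d*(z-o[2])/d[2]
E
python3 - <<'E'
from h import *
for n in('top','scene'):
    snap(n,n+'0.png'); c=ctrl.camera_params(n); print({k:(np.round(v,3).tolist()) for k,v in c.items()})
o=ctrl.get_obs(); print(o); print(ctrl.hold_point_z)
E
```

```text
{'fx': 444.94, 'fy': 444.94, 'cx': 319.325, 'cy': 199.172, 'cam_to_world': [[0.026, 0.976, -0.216, 0.255], [-1.0, 0.027, 0.0, 0.132], [0.006, 0.216, 0.976, 1.449], [0.0, 0.0, 0.0, 1.0]]}
{'fx': 369.946, 'fy': 369.946, 'cx': 315.251, 'cy': 202.77, 'cam_to_world': [[0.867, 0.339, -0.367, 0.072], [-0.499, 0.613, -0.613, -0.678], [0.017, 0.714, 0.7, 0.973], [0.0, 0.0, 0.0, 1.0]]}
{'clock': 0.1, 'joint_pos': array([ 9.35141961e+01,  2.05874895e+01,  6.39095108e-01, -1.82632009e-02,
       -7.01343085e+01, -1.65076069e+01]), 'qvel': array([ 0.03032231, -0.01642018,  0.00906222,  0.06022972,  0.0463582 ,
       -0.07374615]), 'tau': array([-2.84487622e-03, -5.84163272e+01,  2.93754548e+01,  7.01553494e+00,
        1.01743574e-02, -4.61899992e-05]), 'tool_pos': array([0.15168236, 0.65729603, 0.22571347]), 'orientation': array([ 1.79915827e+02, -7.03985931e-03, -1.29996242e+01]), 'force': array([0.46562551, 0.48506557, 0.25882284]), 'moment': array([-0.00817217,  0.01398008,  0.04595966]), 'gripper_force': 0.0, 'opening': 0.08781936123720639}
0.0188
```

View pics/top0.png

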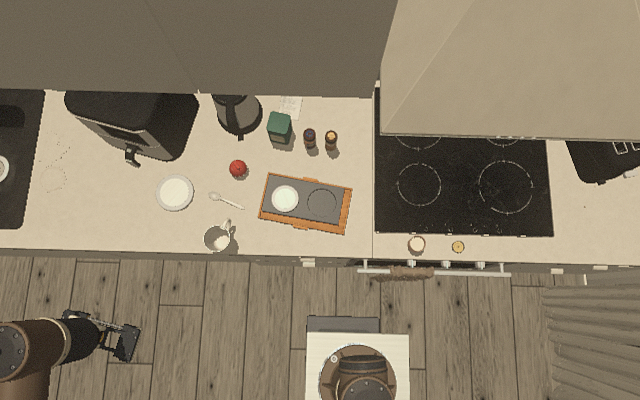

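View pics/scene0.png

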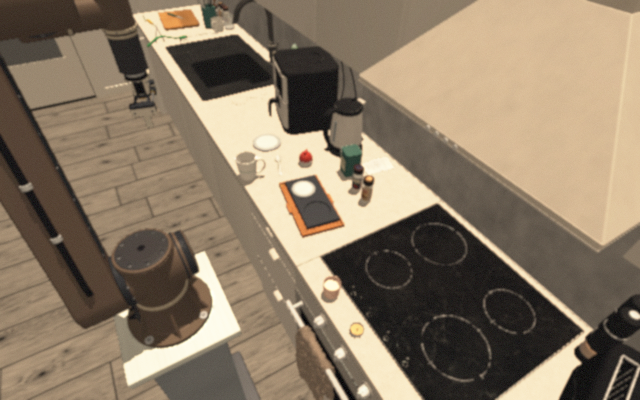

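The top view shows the tray around (305,203), with the disc at (285,198) and the recess circle at about (322,202). The cup is at (417,245) and the tea light at (458,246). The plate at (175,192) is the larger look-alike. I'll enlarge the tray and cup.

```bash
python3 - <<'E'
from h import *
a=cv2.imread('pics/top0.png')
x=cv2.resize(a[165:240,250:360],None,fx=7,fy=7,interpolation=cv2.INTER_CUBIC)
cv2.imwrite('pics/c1.png',x)
y=cv2.resize(a[225:265,390:475],None,fx=8,fy=8,interpolation=cv2.INTER_CUBIC)
cv2.imwrite('pics/c2.png',y)
E
```

```text
(no output)
```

View pics/c1.png

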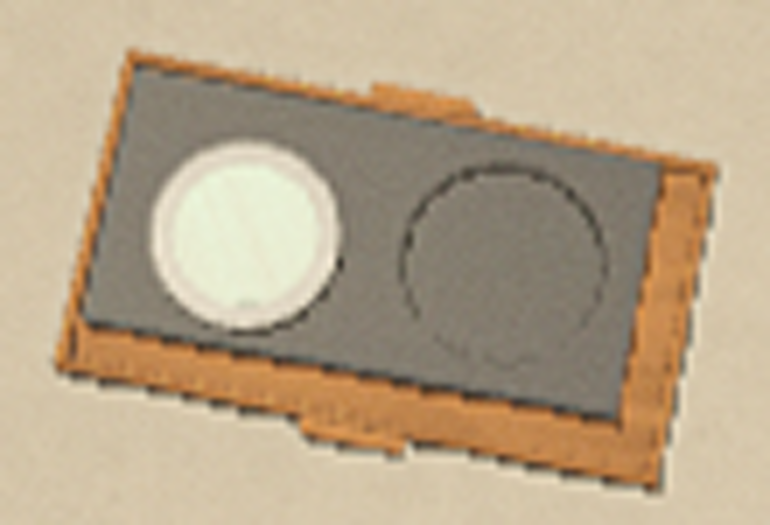

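View pics/c2.png

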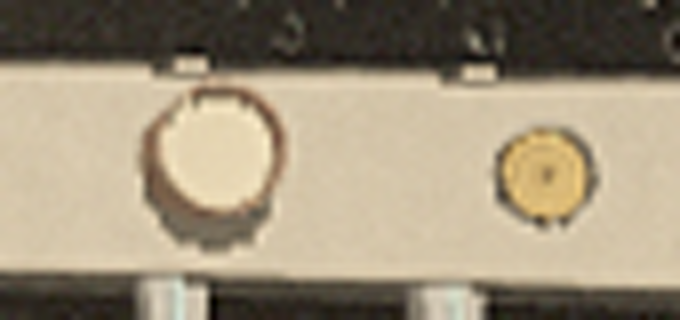

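Crop c1 shows the disc centre at (246,235) and the recess rim centre at (504,264). Tray outer corners are (130,52), (717,168), (658,490) and (60,372). Crop c2 shows the cup rim centre at (217,149) and the tea light at (546,176).

```bash
python3 - <<'E'
from h import *
def b1(x,y,z): return back('top',(x+.5)/7-.5+250,(y+.5)/7-.5+165,z)
def b2(x,y,z): return back('top',(x+.5)/8-.5+390,(y+.5)/8-.5+225,z)
d=b1(246,235,.026); r=b1(504,264,.02); print('disc',d,'rec',r,'dist',np.linalg.norm(d-r))
print('discdiam',np.linalg.norm(b1(151,235,.026)-b1(341,235,.026)),'rec',np.linalg.norm(b1(402,264,.02)-b1(607,264,.02)))
C=[b1(*p,.014) for p in((130,52),(717,168),(658,490),(60,372))]
print([c[:2].round(4).tolist() for c in C],[np.linalg.norm(C[i]-C[(i+1)%4]).round(4) for i in range(4)],sum(C)/4)
e=C[0]-C[1]+C[3]-C[2]; print('tray y axis deg',np.degrees(np.arctan2(e[1],e[0]))-90)
c=b2(217,149,.052); print('cup',c, np.linalg.norm(b2(150,149,.052)-b2(285,149,.052)),'tea',b2(546,176,.015))
print('front edge',b2(217,275,0),'hob edge',b2(217,66,0), np.hypot(*d[:2]),np.hypot(*r[:2]),np.hypot(*c[:2]))
print('cup px scene',proj('scene',[c[0],c[1],.052]),'disc',proj('scene',d),'rec',proj('scene',r))
E
```

```text
disc [0.5705093  0.24460716 0.026     ] rec [0.56123983 0.12354573 0.02      ] dist 0.12156394443602747
discdiam 0.08886009580334518 rec 0.09618110082283575
[[0.6612, 0.3048], [0.6119, 0.0236], [0.4573, 0.0494], [0.5053, 0.3296]] [np.float64(0.2855), np.float64(0.1567), np.float64(0.2842), np.float64(0.1579)] [0.5589169  0.17685328 0.014     ]
tray y axis deg -9.830418354846543
cup [ 0.43085733 -0.17915217  0.052     ] 0.053238904649445515 tea [ 0.42816322 -0.3201429   0.015     ]
front edge [ 0.38617431 -0.18963508  0.        ] hob edge [ 0.4716032  -0.19144829  0.        ] 0.6207362803499895 0.5746770374117122 0.46661926058527736
cup px scene (np.float64(330.98424708956884), np.float64(281.5181301671761)) disc (np.float64(303.5096604410757), np.float64(187.49271882021822)) rec (np.float64(317.3151046965178), np.float64(209.23903953902584))
```

>>> apply_moves:
  deltas:
    - {"fingers": 0, "delta_pos": [30, 18, 0], "angular": [0, 0, -1]}
    - {"fingers": 0, "delta_pos": [70, 43, 0], "angular": [0, 0, -3]}
    - {"fingers": 0, "delta_pos": [110, 68, 0], "angular": [0, 0, -5]}
    - {"fingers": 0, "delta_pos": [150, 93, 0], "angular": [0, 0, -7]}
    - {"fingers": 0, "delta_pos": [190, 118, 0], "angular": [0, 0, -9]}
    - {"fingers": 0, "delta_pos": [230, 142, 0], "angular": [0, 0, -10]}
    - {"fingers": 0, "delta_pos": [270, 167, 0], "angular": [0, 0, -11]}
    - {"fingers": 0, "delta_pos": [310, 191, 0], "angular": [0, 0, -12]}
    - {"fingers": 0, "delta_pos": [350, 215, 0], "angular": [0, 0, -13]}
    - {"fingers": 0, "delta_pos": [385, 237, 0], "angular": [0, 0, -13]}

```text
clock: 1.1
tool_pos: [0.4748, 0.3383, 0.2264]
orientation: [180.0, 0.0, 0.0]
force: [-0.3, -0.5, 0.7]
opening: 0.013
gripper_force: 0.0
```

>>> apply_moves:
  deltas:
    - {"fingers": 0, "delta_pos": [35, 34, 0], "angular": [0, 0, 0]}
    - {"fingers": 0, "delta_pos": [68, 66, 10], "angular": [0, 0, 0]}
    - {"fingers": 0, "delta_pos": [88, 87, 40], "angular": [0, 0, 0]}
    - {"fingers": 0, "delta_pos": [96, 94, 80], "angular": [0, 0, 0]}
    - {"fingers": 0, "delta_pos": [96, 94, 115], "angular": [0, 0, 0]}
    - {"fingers": 0, "delta_pos": [96, 94, 145], "angular": [0, 0, 0]}
    - {"fingers": 0, "delta_pos": [96, 94, 165], "angular": [0, 0, 0]}
    - {"fingers": 0, "delta_pos": [96, 94, 176], "angular": [0, 0, 0]}
    - {"fingers": 0, "delta_pos": [96, 94, 180], "angular": [0, 0, 0]}
    - {"fingers": 0, "delta_pos": [96, 94, 180], "angular": [0, 0, 0]}

```text
clock: 2.1
tool_pos: [0.5698, 0.2463, 0.0466]
orientation: [180.0, 0.0, 0.0]
force: [0.5, -0.0, 0.2]
opening: 0.0006
gripper_force: 0.0
```

>>> apply_moves:
  deltas:
    - {"fingers": 0, "delta_pos": [0.5, 1.5, 6], "angular": [0, 0, 0]}
    - {"fingers": 0, "delta_pos": [0.5, 1.5, 12], "angular": [0, 0, 0]}
    - {"fingers": 0, "delta_pos": [0.5, 1.5, 16], "angular": [0, 0, 0]}
    - {"fingers": 0, "delta_pos": [0.5, 1.5, 18], "angular": [0, 0, 0]}
    - {"fingers": 0, "delta_pos": [0.5, 1.5, 18.5], "angular": [0, 0, 0]}
    - {"fingers": 0, "delta_pos": [0.5, 1.5, 18.5], "angular": [0, 0, 0]}

```text
clock: 2.7
tool_pos: [0.5702, 0.2447, 0.0281]
orientation: [180.0, -0.0, 0.0]
force: [0.2, 1.0, -0.1]
opening: 0.0006
gripper_force: 0.0
```

>>> apply_moves:
  deltas:
    - {"fingers": 0, "delta_pos": [0, 0, 0.5], "angular": [0, 0, 0]}
    - {"fingers": 0, "delta_pos": [0, 0, 1], "angular": [0, 0, 0]}
    - {"fingers": 0, "delta_pos": [0, 0, 1], "angular": [0, 0, 0]}

```text
clock: 3.0
tool_pos: [0.5701, 0.2447, 0.0271]
orientation: [-180.0, -0.0, 0.0]
force: [0.3, 0.3, -0.2]
opening: -0.0
gripper_force: 0.0
```

>>> apply_moves:
  deltas:
    - {"fingers": 0, "delta_pos": [0, 0, 0.5], "angular": [0, 0, 0]}
    - {"fingers": 0, "delta_pos": [0, 0, 1], "angular": [0, 0, 0]}
    - {"fingers": 0, "delta_pos": [0, 0, 1], "angular": [0, 0, 0]}

```text
clock: 3.3
tool_pos: [0.5703, 0.2448, 0.0264]
orientation: [-180.0, -0.0, 0.0]
force: [-0.5, 0.4, 3.1]
opening: 0.0004
gripper_force: 1.5
```

>>> apply_moves:
  deltas:
    - {"fingers": 0, "delta_pos": [0, 0, 0.3], "angular": [0, 0, 0]}
    - {"fingers": 0, "delta_pos": [0, 0, 0.3], "angular": [0, 0, 0]}

```text
clock: 3.5
tool_pos: [0.5705, 0.2448, 0.0264]
orientation: [-180.0, -0.0, 0.0]
force: [-0.6, -1.1, 5.0]
opening: 0.0004
gripper_force: 2.8
```

>>> apply_moves:
  deltas:
    - {"fingers": 0, "delta_pos": [0, 2, 0], "angular": [0, 0, 0]}
    - {"fingers": 0, "delta_pos": [0, 5, 0], "angular": [0, 0, 0]}
    - {"fingers": 0, "delta_pos": [0, 8, 0], "angular": [0, 0, 0]}
    - {"fingers": 0, "delta_pos": [0, 11, 0], "angular": [0, 0, 0]}
    - {"fingers": 0, "delta_pos": [-1, 14, 0], "angular": [0, 0, 0]}
    - {"fingers": 0, "delta_pos": [-1, 17, 0], "angular": [0, 0, 0]}
    - {"fingers": 0, "delta_pos": [-1, 20, 0], "angular": [0, 0, 0]}

```text
clock: 4.2
tool_pos: [0.5698, 0.225, 0.0263]
orientation: [-179.9, -0.1, 0.0]
force: [0.5, 1.1, 5.3]
opening: 0.0002
gripper_force: 2.7
```

>>> apply_moves:
  deltas:
    - {"fingers": 0, "delta_pos": [0, 4, 0], "angular": [0, 0, 0]}
    - {"fingers": 0, "delta_pos": [-1, 9, 0], "angular": [0, 0, 0]}
    - {"fingers": 0, "delta_pos": [-1, 14, 0], "angular": [0, 0, 0]}
    - {"fingers": 0, "delta_pos": [-2, 19, 0], "angular": [0, 0, 0]}
    - {"fingers": 0, "delta_pos": [-2, 24, 0], "angular": [0, 0, 0]}
    - {"fingers": 0, "delta_pos": [-3, 29, 0], "angular": [0, 0, 0]}
    - {"fingers": 0, "delta_pos": [-3, 34, 0], "angular": [0, 0, 0]}
    - {"fingers": 0, "delta_pos": [-3.5, 39, 0], "angular": [0, 0, 0]}
    - {"fingers": 0, "delta_pos": [-4, 44, 0], "angular": [0, 0, 0]}
    - {"fingers": 0, "delta_pos": [-4.5, 49, 0], "angular": [0, 0, 0]}

```text
clock: 5.2
tool_pos: [0.5654, 0.1759, 0.0263]
orientation: [-179.9, -0.1, 0.0]
force: [0.0, 1.3, 6.0]
opening: 0.0001
gripper_force: 2.7
```

```bash
python3 - <<'E'
from h import *
for n,w in(('top',(165,240,250,360)),('scene',(165,245,270,355))):
    a=snap(n,n+'1.png')[:,:,::-1]; x=cv2.resize(a[w[0]:w[1],w[2]:w[3]],(560,390),interpolation=cv2.INTER_CUBIC)
    y=x if n=='top' else np.hstack([y,x])
cv2.imwrite('pics/c3.png',cv2.resize(y,(800,280)))
E
```

```text
(no output)
```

View pics/c3.png

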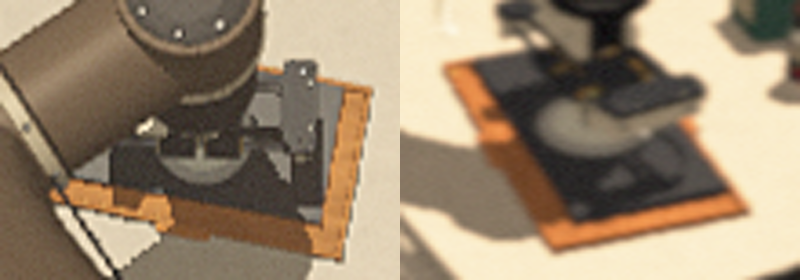

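The disc in the right panel at (590,125) has followed the finger. The recess ahead is still visible.

>>> apply_moves:
  deltas:
    - {"fingers": 0, "delta_pos": [0, 5, 0], "angular": [0, 0, 0]}
    - {"fingers": 0, "delta_pos": [-1, 10, 0], "angular": [0, 0, 0]}
    - {"fingers": 0, "delta_pos": [-1, 15, 0], "angular": [0, 0, 0]}
    - {"fingers": 0, "delta_pos": [-2, 20, 0], "angular": [0, 0, 0]}
    - {"fingers": 0, "delta_pos": [-2, 24, 0], "angular": [0, 0, 0]}
    - {"fingers": 0, "delta_pos": [-3, 28, 0], "angular": [0, 0, 0]}
    - {"fingers": 0, "delta_pos": [-3, 31, 0], "angular": [0, 0, 0]}
    - {"fingers": 0, "delta_pos": [-3, 34, 0], "angular": [0, 0, 0]}
    - {"fingers": 0, "delta_pos": [-3, 36, 0], "angular": [0, 0, 0]}

```text
clock: 6.2
tool_pos: [0.5621, 0.1397, 0.0261]
orientation: [-180.0, -0.1, 0.0]
force: [0.7, 0.6, 5.5]
opening: 0.0003
gripper_force: 2.5
```

>>> apply_moves:
  deltas:
    - {"fingers": 0, "delta_pos": [0, 2, 0], "angular": [0, 0, 0]}
    - {"fingers": 0, "delta_pos": [0, 4, 0], "angular": [0, 0, 0]}
    - {"fingers": 0, "delta_pos": [0, 6, 0], "angular": [0, 0, 0]}
    - {"fingers": 0, "delta_pos": [-0.5, 8, 0], "angular": [0, 0, 0]}
    - {"fingers": 0, "delta_pos": [-0.5, 8, 0], "angular": [0, 0, 0]}

```text
clock: 6.7
tool_pos: [0.5604, 0.131, 0.0252]
orientation: [180.0, 0.1, -0.0]
force: [-0.1, 0.2, -0.1]
opening: 0.0004
gripper_force: 0.3
```

>>> apply_moves:
  deltas:
    - {"fingers": 0, "delta_pos": [0, 0, 0.5], "angular": [0, 0, 0]}
    - {"fingers": 0, "delta_pos": [0, 0, 1], "angular": [0, 0, 0]}
    - {"fingers": 0, "delta_pos": [0, 0, 1], "angular": [0, 0, 0]}

```text
clock: 7.0
tool_pos: [0.5607, 0.1313, 0.0249]
orientation: [180.0, 0.1, 0.0]
force: [-2.4, -1.8, 6.1]
opening: 0.0004
gripper_force: 2.8
```

>>> apply_moves:
  deltas:
    - {"fingers": 0, "delta_pos": [0, 1.5, 0], "angular": [0, 0, 0]}
    - {"fingers": 0, "delta_pos": [0, 3, 0], "angular": [0, 0, 0]}
    - {"fingers": 0, "delta_pos": [0, 4.5, 0], "angular": [0, 0, 0]}
    - {"fingers": 0, "delta_pos": [0, 4.5, 0], "angular": [0, 0, 0]}

```text
clock: 7.4
tool_pos: [0.561, 0.127, 0.0245]
orientation: [180.0, 0.0, -0.0]
force: [0.7, 1.2, -0.0]
opening: 0.0004
gripper_force: 0.0
```

>>> apply_moves:
  deltas:
    - {"fingers": 0, "delta_pos": [0, 0, 0.6], "angular": [0, 0, 0]}
    - {"fingers": 0, "delta_pos": [0, 0, 1.2], "angular": [0, 0, 0]}
    - {"fingers": 0, "delta_pos": [0, 0, 1.2], "angular": [0, 0, 0]}

```text
clock: 7.7
tool_pos: [0.5612, 0.1271, 0.0239]
orientation: [180.0, -0.0, 0.0]
force: [-1.9, -0.8, 5.2]
opening: 0.0006
gripper_force: 2.7
```

>>> apply_moves:
  deltas:
    - {"fingers": 0, "delta_pos": [0, 1.5, 0], "angular": [0, 0, 0]}
    - {"fingers": 0, "delta_pos": [0, 3, 0], "angular": [0, 0, 0]}
    - {"fingers": 0, "delta_pos": [0, 4, 0], "angular": [0, 0, 0]}
    - {"fingers": 0, "delta_pos": [0, 4, 0], "angular": [0, 0, 0]}

```text
clock: 8.1
tool_pos: [0.561, 0.1229, 0.0233]
orientation: [180.0, 0.0, -0.0]
force: [-0.4, 0.6, -0.1]
opening: 0.0004
gripper_force: 0.0
```

>>> apply_moves:
  deltas:
    - {"fingers": 0, "delta_pos": [0, 0, 0.5], "angular": [0, 0, 0]}
    - {"fingers": 0, "delta_pos": [0, 0, 0.5], "angular": [0, 0, 0]}

```text
clock: 8.3
tool_pos: [0.5611, 0.1232, 0.0229]
orientation: [180.0, 0.0, 0.0]
force: [-1.0, -0.2, -0.5]
opening: 0.0004
gripper_force: 0.0
```

>>> apply_moves:
  deltas:
    - {"fingers": 0, "delta_pos": [0, 0, 0.5], "angular": [0, 0, 0]}
    - {"fingers": 0, "delta_pos": [0, 0, 1], "angular": [0, 0, 0]}
    - {"fingers": 0, "delta_pos": [0, 0, 1], "angular": [0, 0, 0]}

```text
clock: 8.6
tool_pos: [0.5611, 0.1232, 0.022]
orientation: [180.0, 0.0, 0.0]
force: [0.4, -0.3, -0.5]
opening: 0.0005
gripper_force: 0.0
```

>>> apply_moves:
  deltas:
    - {"fingers": 0, "delta_pos": [0, 0, 0.5], "angular": [0, 0, 0]}
    - {"fingers": 0, "delta_pos": [0, 0, 1], "angular": [0, 0, 0]}
    - {"fingers": 0, "delta_pos": [0, 0, 1], "angular": [0, 0, 0]}

```text
clock: 8.9
tool_pos: [0.5611, 0.1232, 0.021]
orientation: [180.0, 0.0, 0.0]
force: [-0.3, -0.7, 0.1]
opening: 0.0003
gripper_force: 0.0
```

>>> apply_moves:
  deltas:
    - {"fingers": 0, "delta_pos": [0, 0, 0.5], "angular": [0, 0, 0]}
    - {"fingers": 0, "delta_pos": [0, 0, 1], "angular": [0, 0, 0]}
    - {"fingers": 0, "delta_pos": [0, 0, 1], "angular": [0, 0, 0]}

```text
clock: 9.2
tool_pos: [0.5613, 0.1232, 0.0203]
orientation: [-180.0, -0.0, 0.0]
force: [-1.0, -0.1, 2.9]
opening: 0.0002
gripper_force: 1.6
```

The finger touched at 26.4 mm before and at 20.3 mm now, so the disc has dropped 6 mm and should be flush. I'll lift off and head for the cup.

>>> apply_moves:
  deltas:
    - {"fingers": 0, "delta_pos": [0, 0, -10], "angular": [0, 0, 0]}
    - {"fingers": 0, "delta_pos": [0, 0, -35], "angular": [0, 0, 0]}
    - {"fingers": 40, "delta_pos": [0, 0, -70], "angular": [0, 0, 0]}
    - {"fingers": 87, "delta_pos": [0, 0, -105], "angular": [0, 0, 0]}
    - {"fingers": 87, "delta_pos": [-8, 20, -130], "angular": [0, 0, 0]}
    - {"fingers": 87, "delta_pos": [-25, 55, -130], "angular": [0, 0, 0]}
    - {"fingers": 87, "delta_pos": [-42, 95, -130], "angular": [0, 0, 0]}
    - {"fingers": 87, "delta_pos": [-59, 135, -130], "angular": [0, 0, 0]}
    - {"fingers": 87, "delta_pos": [-72, 165, -130], "angular": [0, 0, 0]}
    - {"fingers": 87, "delta_pos": [-76, 176, -130], "angular": [0, 0, 0]}

```text
clock: 10.2
tool_pos: [0.4835, -0.0549, 0.1508]
orientation: [-180.0, -0.0, -0.1]
force: [0.5, 0.1, -1.0]
opening: 0.0589
gripper_force: 0.0
```

```bash
python3 - <<'E'
from h import *
t=snap('top','top2.png')[:,:,::-1]; s=snap('scene','scene2.png')[:,:,::-1]
f=lambda a,r,c:cv2.resize(a[r:r+50,c:c+66],(396,300),interpolation=cv2.INTER_CUBIC)
cv2.imwrite('pics/c4.png',np.vstack([np.hstack([f(t,180,285),f(t,220,390)]),np.hstack([f(s,185,285),f(s,262,300)])]))
E
```

```text
(no output)
```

View pics/c4.png

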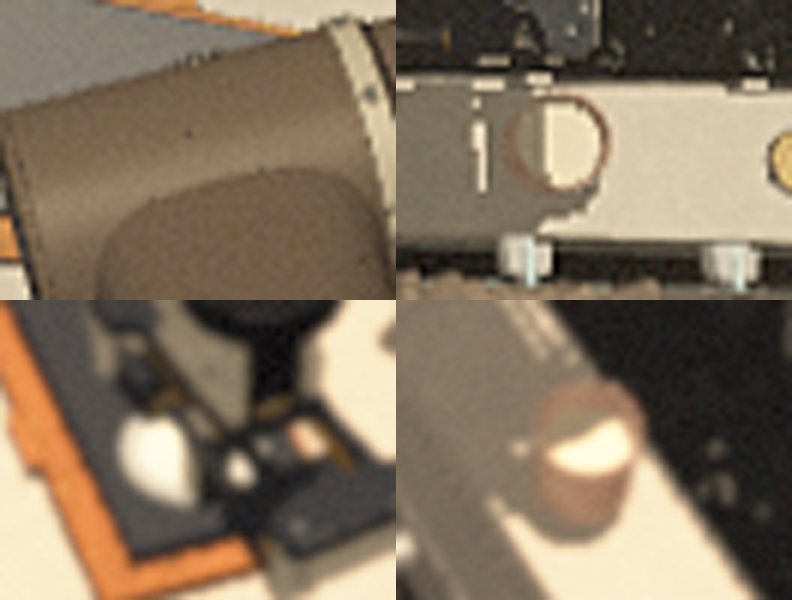

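The cup rim is at the same place as before, top (417.1,243.8) and scene (332.5,283). I'll go down over it.

>>> apply_moves:
  deltas:
    - {"fingers": 87, "delta_pos": [-13, 30, 0], "angular": [0, 0, 0]}
    - {"fingers": 87, "delta_pos": [-29, 68, 0], "angular": [0, 0, 0]}
    - {"fingers": 87, "delta_pos": [-43, 102, 10], "angular": [0, 0, 0]}
    - {"fingers": 87, "delta_pos": [-51, 120, 30], "angular": [0, 0, 0]}
    - {"fingers": 87, "delta_pos": [-52.5, 124.5, 55], "angular": [0, 0, 0]}
    - {"fingers": 87, "delta_pos": [-52.5, 124.5, 70], "angular": [0, 0, 0]}
    - {"fingers": 87, "delta_pos": [-52.5, 124.5, 75], "angular": [0, 0, 0]}
    - {"fingers": 87, "delta_pos": [-52.5, 124.5, 75], "angular": [0, 0, 0]}

```text
clock: 11.1
tool_pos: [0.4331, -0.1768, 0.0747]
orientation: [180.0, 0.1, 0.1]
force: [-0.1, -1.2, 0.7]
opening: 0.0871
gripper_force: 0.0
```

```bash
python3 - <<'E'
from h import *
t=snap('top','top3.png')[:,:,::-1]; s=snap('scene','scene3.png')[:,:,::-1]
f=lambda a,r,c:cv2.resize(a[r:r+50,c:c+66],(396,300),interpolation=cv2.INTER_CUBIC)
cv2.imwrite('pics/c5.png',np.vstack([np.hstack([f(t,180,285),f(t,220,390)]),np.hstack([f(s,185,285),f(s,262,300)])]))
print(ctrl.get_obs()['tool_pos'], back('scene',332.5,283.2,.052))
E
```

```text
[ 0.43374193 -0.17689038  0.07576511] [ 0.43169389 -0.18621154  0.052     ]
```

View pics/c5.png

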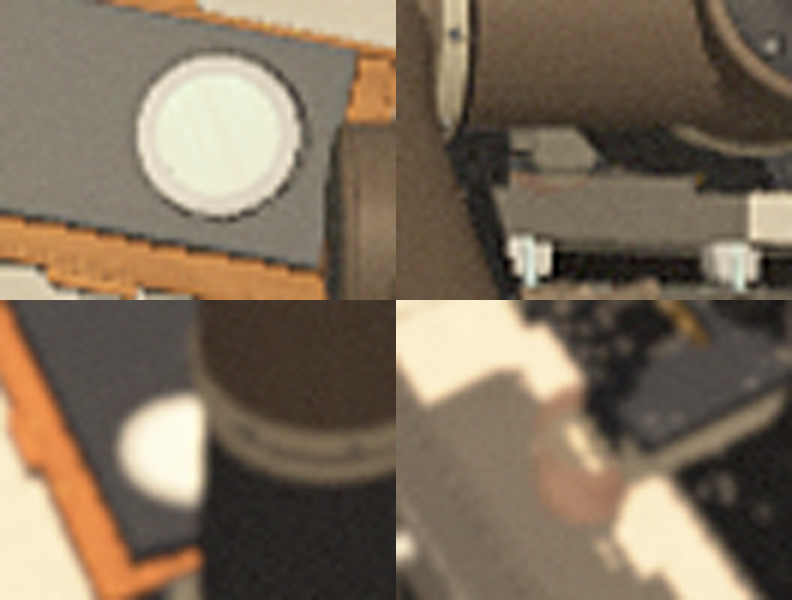

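The disc sits in the recess at top (321.1,201.9), with the rim gap visible all round. The cup's rim shows between the fingers. I'll descend and grip.

>>> apply_moves:
  deltas:
    - {"fingers": 87, "delta_pos": [-2, 3, 5], "angular": [0, 0, 0]}
    - {"fingers": 87, "delta_pos": [-2.5, 4, 15], "angular": [0, 0, 0]}
    - {"fingers": 87, "delta_pos": [-2.5, 4, 30], "angular": [0, 0, 0]}
    - {"fingers": 87, "delta_pos": [-2.5, 4, 44], "angular": [0, 0, 0]}
    - {"fingers": 87, "delta_pos": [-2.5, 4, 54], "angular": [0, 0, 0]}
    - {"fingers": 87, "delta_pos": [-2.5, 4, 57], "angular": [0, 0, 0]}
    - {"fingers": 87, "delta_pos": [-2.5, 4, 57], "angular": [0, 0, 0]}

```text
clock: 11.9
tool_pos: [0.4299, -0.1814, 0.0176]
orientation: [180.0, 0.1, 0.0]
force: [0.1, -1.2, 0.5]
opening: 0.087
gripper_force: 0.0
```

>>> apply_moves:
  deltas:
    - {"fingers": 70, "delta_pos": [0, 0, 0], "angular": [0, 0, 0]}
    - {"fingers": 60, "delta_pos": [0, 0, 0], "angular": [0, 0, 0]}
    - {"fingers": 55, "delta_pos": [0, 0, 0], "angular": [0, 0, 0]}
    - {"fingers": 50, "delta_pos": [0, 0, 0], "angular": [0, 0, 0]}
    - {"fingers": 45, "delta_pos": [0, 0, 0], "angular": [0, 0, 0]}
    - {"fingers": 40, "delta_pos": [0, 0, 0], "angular": [0, 0, 0]}
    - {"fingers": 40, "delta_pos": [0, 0, 0], "angular": [0, 0, 0]}
    - {"fingers": 40, "delta_pos": [0, 0, 0], "angular": [0, 0, 0]}

```text
clock: 12.7
tool_pos: [0.4304, -0.1814, 0.0182]
orientation: [180.0, -0.0, 0.0]
force: [-0.9, -1.5, 2.9]
opening: 0.0502
gripper_force: 30.0
```

>>> apply_moves:
  deltas:
    - {"fingers": 40, "delta_pos": [0, 0, -5], "angular": [0, 0, 0]}
    - {"fingers": 40, "delta_pos": [0, 0, -20], "angular": [0, 0, 0]}
    - {"fingers": 40, "delta_pos": [0, 0, -45], "angular": [0, 0, 0]}
    - {"fingers": 40, "delta_pos": [0, 0, -75], "angular": [0, 0, 0]}
    - {"fingers": 40, "delta_pos": [0, 0, -100], "angular": [0, 0, 0]}
    - {"fingers": 40, "delta_pos": [0, 0, -110], "angular": [0, 0, 0]}
    - {"fingers": 40, "delta_pos": [0, 0, -110], "angular": [0, 0, 0]}

```text
clock: 13.4
tool_pos: [0.4308, -0.1812, 0.1291]
orientation: [-180.0, -0.2, 0.0]
force: [0.2, -0.2, -1.4]
opening: 0.0509
gripper_force: 30.0
```

```bash
python3 - <<'E'
from h import *
t=snap('top','top4.png')[:,:,::-1]; s=snap('scene','scene4.png')[:,:,::-1]
o=ctrl.get_obs(); p=o['tool_pos']; print(p,o['opening'],o['force'],back('top',321.08,201.92,.02))
f=lambda a,r,c:cv2.resize(a[int(r)-30:int(r)+30,int(c)-30:int(c)+30],(390,390),interpolation=cv2.INTER_CUBIC)
r=[]
for a,n in((t,'top'),(s,'scene')):
    u,v=proj(n,p+[0,0,.02]); print(n,u,v); r.append(f(a,v,u))
cv2.imwrite('pics/c6.png',np.hstack(r))
E
```

```text
[ 0.42943401 -0.18111365  0.12709446] 0.05027426481404131 [ 0.37026573  0.83880494 -2.66075051] [0.5624236  0.12519016 0.02      ]
top 424.4687884269183 239.81392573239293
scene 332.5571505213586 262.6730926175939
```

View pics/c6.png

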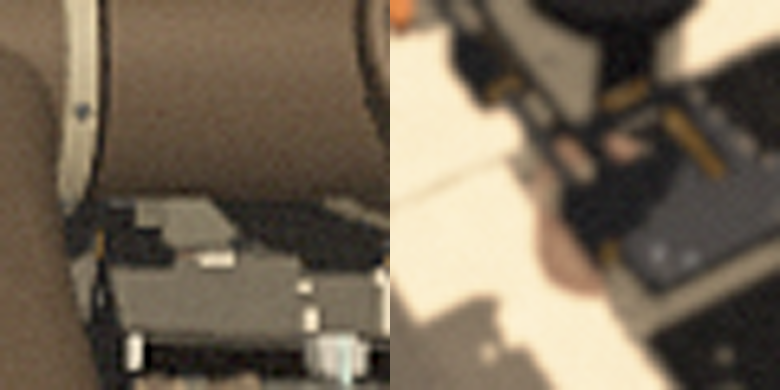

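The cup is held between the fingers, copper at panel (575,250), with its weight on the wrist. I'll carry it over the disc at (0.562,0.125).

>>> apply_moves:
  deltas:
    - {"fingers": 40, "delta_pos": [6, -14, 0], "angular": [0, 0, 0]}
    - {"fingers": 40, "delta_pos": [19, -44, 0], "angular": [0, 0, 0]}
    - {"fingers": 40, "delta_pos": [36, -84, 0], "angular": [0, 0, 0]}
    - {"fingers": 40, "delta_pos": [54, -124, 0], "angular": [0, 0, 0]}
    - {"fingers": 40, "delta_pos": [71, -164, 0], "angular": [0, 0, 0]}
    - {"fingers": 40, "delta_pos": [88, -204, 0], "angular": [0, 0, 0]}
    - {"fingers": 40, "delta_pos": [105, -242, 0], "angular": [0, 0, 0]}
    - {"fingers": 40, "delta_pos": [119, -274, 0], "angular": [0, 0, 0]}
    - {"fingers": 40, "delta_pos": [128, -296, 0], "angular": [0, 0, 0]}
    - {"fingers": 40, "delta_pos": [132, -306, 0], "angular": [0, 0, 0]}

```text
clock: 14.5
tool_pos: [0.5621, 0.1262, 0.1262]
orientation: [179.9, 0.1, 0.1]
force: [0.5, 0.1, -1.4]
opening: 0.0505
gripper_force: 30.0
```

>>> apply_moves:
  deltas:
    - {"fingers": 40, "delta_pos": [0, 0, 10], "angular": [0, 0, 0]}
    - {"fingers": 40, "delta_pos": [0, 0, 30], "angular": [0, 0, 0]}
    - {"fingers": 40, "delta_pos": [0, 0, 50], "angular": [0, 0, 0]}
    - {"fingers": 40, "delta_pos": [0, 0, 65], "angular": [0, 0, 0]}
    - {"fingers": 40, "delta_pos": [0, 0, 75], "angular": [0, 0, 0]}
    - {"fingers": 40, "delta_pos": [0, 0, 80], "angular": [0, 0, 0]}
    - {"fingers": 40, "delta_pos": [0, 0, 80], "angular": [0, 0, 0]}
    - {"fingers": 40, "delta_pos": [0, 0, 80], "angular": [0, 0, 0]}

```text
clock: 15.3
tool_pos: [0.5624, 0.1246, 0.0485]
orientation: [-180.0, -0.0, 0.0]
force: [-0.2, -0.4, -1.7]
opening: 0.0506
gripper_force: 30.0
```

Contact is expected at about z = 0.038, so I'll come down slowly.

>>> apply_moves:
  deltas:
    - {"fingers": 40, "delta_pos": [0, 0, 3], "angular": [0, 0, 0]}
    - {"fingers": 40, "delta_pos": [0, 0, 6], "angular": [0, 0, 0]}
    - {"fingers": 40, "delta_pos": [0, 0, 8], "angular": [0, 0, 0]}
    - {"fingers": 40, "delta_pos": [0, 0, 8.5], "angular": [0, 0, 0]}
    - {"fingers": 40, "delta_pos": [0, 0, 9], "angular": [0, 0, 0]}
    - {"fingers": 40, "delta_pos": [0, 0, 9], "angular": [0, 0, 0]}

```text
clock: 15.9
tool_pos: [0.5622, 0.1247, 0.039]
orientation: [180.0, -0.0, 0.0]
force: [-0.6, 0.5, -1.4]
opening: 0.0503
gripper_force: 30.0
```

>>> apply_moves:
  deltas:
    - {"fingers": 40, "delta_pos": [0, 0, 0.5], "angular": [0, 0, 0]}
    - {"fingers": 40, "delta_pos": [0, 0, 0.5], "angular": [0, 0, 0]}

```text
clock: 16.1
tool_pos: [0.5622, 0.1247, 0.0386]
orientation: [-180.0, -0.0, 0.0]
force: [-0.0, 0.2, -1.8]
opening: 0.0506
gripper_force: 30.0
```

>>> apply_moves:
  deltas:
    - {"fingers": 40, "delta_pos": [0, 0, 0.5], "angular": [0, 0, 0]}
    - {"fingers": 40, "delta_pos": [0, 0, 0.5], "angular": [0, 0, 0]}

```text
clock: 16.3
tool_pos: [0.5623, 0.1247, 0.0383]
orientation: [-180.0, -0.0, 0.0]
force: [-0.8, -0.6, 1.3]
opening: 0.0504
gripper_force: 30.0
```

The wrist force rose about 3 N, so the cup is on the disc. I'll open slowly and rise.

>>> apply_moves:
  deltas:
    - {"fingers": 51, "delta_pos": [0, 0, 0], "angular": [0, 0, 0]}
    - {"fingers": 53, "delta_pos": [0, 0, 0], "angular": [0, 0, 0]}
    - {"fingers": 58, "delta_pos": [0, 0, 0], "angular": [0, 0, 0]}
    - {"fingers": 68, "delta_pos": [0, 0, 0], "angular": [0, 0, 0]}
    - {"fingers": 80, "delta_pos": [0, 0, 0], "angular": [0, 0, 0]}
    - {"fingers": 80, "delta_pos": [0, 0, 0], "angular": [0, 0, 0]}
    - {"fingers": 80, "delta_pos": [0, 0, 0], "angular": [0, 0, 0]}

```text
clock: 17.0
tool_pos: [0.5622, 0.1247, 0.038]
orientation: [180.0, 0.0, 0.0]
force: [0.5, -0.5, 0.1]
opening: 0.0792
gripper_force: 0.0
```

>>> apply_moves:
  deltas:
    - {"fingers": 80, "delta_pos": [0, 0, -4], "angular": [0, 0, 0]}
    - {"fingers": 80, "delta_pos": [0, 0, -14], "angular": [0, 0, 0]}
    - {"fingers": 80, "delta_pos": [0, 0, -35], "angular": [0, 0, 0]}
    - {"fingers": 80, "delta_pos": [0, 0, -65], "angular": [0, 0, 0]}
    - {"fingers": 80, "delta_pos": [0, 0, -100], "angular": [0, 0, 0]}
    - {"fingers": 80, "delta_pos": [-8, 20, -120], "angular": [0, 0, 0]}
    - {"fingers": 80, "delta_pos": [-25, 60, -120], "angular": [0, 0, 0]}
    - {"fingers": 80, "delta_pos": [-43, 100, -120], "angular": [0, 0, 0]}
    - {"fingers": 80, "delta_pos": [-60, 140, -120], "angular": [0, 0, 0]}
    - {"fingers": 80, "delta_pos": [-78, 180, -120], "angular": [0, 0, 0]}

```text
clock: 18.0
tool_pos: [0.4835, -0.0566, 0.1592]
orientation: [-180.0, -0.1, 0.0]
force: [0.7, -1.0, 1.1]
opening: 0.08
gripper_force: 0.0
```

>>> apply_moves:
  deltas:
    - {"fingers": 80, "delta_pos": [-17, 40, 0], "angular": [0, 0, 0]}
    - {"fingers": 80, "delta_pos": [-34, 80, 0], "angular": [0, 0, 0]}
    - {"fingers": 80, "delta_pos": [-45, 110, 0], "angular": [0, 0, 0]}
    - {"fingers": 80, "delta_pos": [-50, 125, 0], "angular": [0, 0, 0]}
    - {"fingers": 80, "delta_pos": [-50, 125, 0], "angular": [0, 0, 0]}
    - {"fingers": 80, "delta_pos": [-50, 125, 0], "angular": [0, 0, 0]}

```text
clock: 18.6
tool_pos: [0.4343, -0.1805, 0.1588]
orientation: [180.0, -0.1, -0.1]
force: [0.6, 1.2, -0.0]
opening: 0.0799
gripper_force: 0.0
```

```bash
python3 - <<'E'
from h import *
t=snap('top','top5.png')[:,:,::-1]; s=snap('scene','scene5.png')[:,:,::-1]
f=lambda a,r,c:cv2.resize(a[r-32:r+32,c-32:c+32],(400,400),interpolation=cv2.INTER_CUBIC)
cv2.imwrite('pics/c7.png',np.hstack([f(t,202,321),f(s,205,315)]))
E
```

```text
(no output)
```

View pics/c7.png

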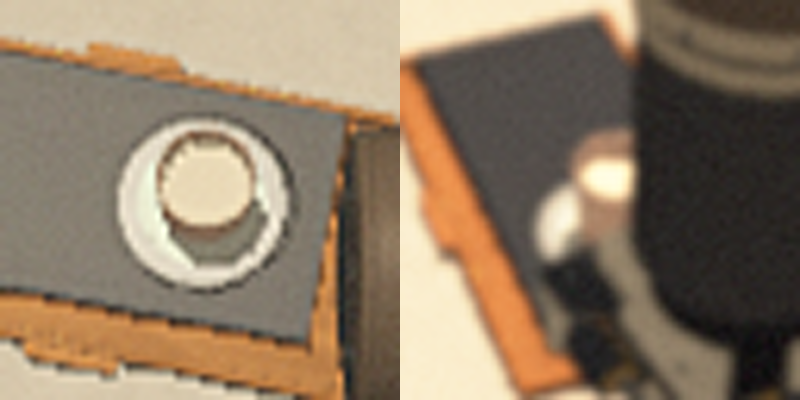

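The cup stands upright on the disc: rim centre at panel (206,184), disc centre at (206,204). I'll check the offset allowing for height.

```bash
python3 - <<'E'
from h import *
print(back('top',321.5,199.0,.072)-back('top',321.5,202.2,.02), ctrl.get_obs()['clock'])
E
```

```text
[-0.00079712  0.00054591  0.052     ] 18.7
```

The cup is within about 1 mm of the disc's centre, released and clear of the arm.

```bash
python3 -c "
from h import *
print(ctrl.close_job())"
```

```text
the job is handed in; nothing more can be done
None
```

The job is handed in: the disc dropped about 6 mm and lies flush in the recess, and the cup stands upright on it about 1 mm off centre by the last camera check; the judge's result was not shown.

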